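Set and tighten the toy cupboard's sliding-door stop

ROBOT

A 6-joint arm with a two-finger parallel gripper is mounted at the origin on the work surface. World frame = base frame: x ahead of the robot, y to its left, z up, the work surface at z = 0. Lengths are in m, angles in rad, forces in N, time in s.
With the tool pointing down it reaches from about 0.3 to 0.85 m from the base axis. Payload 4.2 kg.
Tool frame: the origin (TCP) lies on the centre line of the jaws, within the pads' length; the fingertips stand 19 mm ahead of it and the grasp point (between the pads) is the TCP; y points along the fingers, x is the direction in which the jaws open and shut, and the axes are right-handed (so a half turn about y gives the same grasp; the last joint's range is limited). The gripper opens to 91 mm and grips with 3 to 60 N. Pads are 32 mm wide; open, the fingers measure 118 mm over their backs; the gripper's body (76 mm by 178 mm) begins 60 mm behind the grasp point.
Start: joints at [-0.02, 0.32, 1.565, -0, 1.257, -0.02], TCP at [0.575, 0, 0.233] pointing down, gripper open.
Joint ranges: [-3.11, 3.11], [-0.84, 2.01], [0.21, 2.61], [-1.34, 4.49], [0.05, 2.63], [-2.56, 2.56]. Speed limits (rad/s): [2.57, 2.57, 3.14, 3.14, 3.14, 3.14].

INTERFACE

Orientations are given as a unit quaternion [x, y, z, w].
In Python, from bench import arm gives the robot as it stands. Calls block until the motion is done:
- arm.move_ptp(position, orientation): joint-space move of the TCP to a pose.
- arm.line_to(position, attitude=None, feed=0.15, contact_N=None): straight line of the TCP; attitude=None keeps the orientation; feed is the mean speed in m/s. With contact_N (N) it stops when the force on the tool has changed by that much, and returns True; else False.
- arm.set_joints(angles): joint-space move.
- arm.ungrasp() and arm.clamp(squeeze=None): open the fingers fully, or close them until they stop; squeeze is the grip in N (None keeps the last).
- arm.wait(seconds).
- arm.ik(position, orientation): joint angles nearest the present ones, or None.
- arm.get_obs(): the state.
- arm.get_image(name): name is "scene" or "side" or "wrist"; returns the picture (400x640x3 uint8, blue, green, red); there is no depth.
- arm.camera_params(name): a dict with "fx", "fy", "cx", "cy" (pixels), "origin" and "attitude" of the camera in the world. Camera axes: x right, y down, z forward; pixel columns grow to the right and rows downward; lengths in m; the calibration is good to about 2 mm. A picture is of the moment at which its call begins: read the wrist's pose just before it. camera_params takes no time and is no camera call; for the wrist camera it gives the pose at the moment of the call.
A pose or a line that the arm cannot do raises arm.IKError and nothing moves.
- arm.hand_in(): hands the job in, once; it reports no verdict.
The state is a dict: "clock": time; "q": joint angles; "dq": joint speeds; "joint_efforts": joint torques, N m; "tool_pos": TCP position; "tool_rot": TCP orientation; "ft_force": force on the tool from outside, world axes, zero at the start; "ft_torque": the same for the moment, N m; "gripper_width": finger opening in m.
Only numpy, scipy, OpenCV 4.12 (cv2) and the standard library are available. Lean on these libraries where they do the work, as an engineer would, in place of code of your own. Each camera call takes 0.05 s, during which the arm holds its last target. There are 200 camera calls.

TASK

Set the stop of the green toy cupboard's sliding door: slide the yellow stop along its slot until its pointer is on the red mark, then turn the clamp lever clockwise by its red handle until it is firmly tight (a push of about 11 N on the handle) without straining the thread. Then slide the door open by its white handle until it presses gently against the stop (5 to 12 N, kept up for a moment) to see that the stop holds, and leave the door standing against it. Leave everything else where it stands.

Things in the scene. Friction and masses are not known exactly. Their poses are not given: they have to be found in the camera images.
- cupboard: green plastic toy cupboard, screwed to the table: 160 mm deep (its x), 372 wide (its y), 180 high; origin at the centre of its underside, z up. Its front looks to its own -x, towards the robot, turned by up to 0.25 rad. The flat roof carries the stop, the clamp lever, the red mark beside a white printed scale, and a small mug.
- stop: yellow painted steel door stop, slides along the cupboard's y on the roof (75 mm travel, 1.5 N friction while the lever is loose). Slotted plate 5 mm thick, 44 wide (x), 190 long (y); an arm from its +y end reaches over the roof's front edge to a tab, 20 mm wide, hanging in the door's way. Origin at roof level, in line with pointer and tab face. It starts 10 to 65 mm too far to the cupboard's +y.
- stop_grip (a point): where to grip the stop: middle of the upright thumb fin on its plate, 30 mm above the roof. The fin is 12 mm thick in the cupboard's x, 28 long in y, and stands 5 to 42 mm above the roof (rim 18 by 34 mm at its root, up to 10 mm above the roof); 85 to 150 mm to the +y side of the lever's axis.
- stop_pointer (a point): tip of the stop's small yellow pointer with a black line, at the plate's far (+x) edge, 4 mm above the roof; axes as the cupboard's.
- stop_face (a point): middle of the stop tab's -y face (black rubber strip), which the door's edge meets; 15 mm below the roof, 90 mm in front of the cupboard's middle; axes as the cupboard's.
- mark_line (a point): the red mark: a printed line 3 mm wide in the cupboard's y and 44 mm long in x, flat on the roof behind the plate; the point is its middle, axes as the cupboard's. The pointer is on the mark when the two have the same y in the cupboard's frame, within 2.5 mm.
- lever: black clamp lever on the screw in the stop's slot. Origin on its upright axis, 5 mm above the roof and 20 mm to the -y side of its middle; x along the arm. Clockwise from above tightens: some 2 N on the handle turn it for an unseen 0.2 to 1.4 rad till its washer meets the plate, then the push needed climbs 15 to 25 N per rad. 10 to 12 N is right, under 8.5 too loose, over 13 strips the thread.
- lever_grip (a point): where to take the lever: on its upright red round handle, fixed to the arm 60 mm from the lever's axis, 14 mm in diameter, 29 to 69 mm above the roof; the point is 52 mm above it. Hold it loosely: squeezed, its rubbing in the fingers feels like 3 to 6 N more push. Height constant, stays as left. The black arm below is 14 mm wide; it starts within 0.9 rad either side of the cupboard's +x.
- door: the cupboard's green sliding door, in front of it: 10 mm thick, 170 wide, 164 high, its top 4 mm below roof level; runs along the cupboard's y, opening towards +y, with 0.8 N of friction and no spring. Origin at its leading (+y) edge, level with the cupboard's underside; axes as the cupboard's. Starts 0 to 30 mm open.
- door_handle (a point): middle of the upper part of the door's handle, where to take it: a white upright round bar of 12 mm diameter, its axis 30 mm in front of the door's face, from 104 to 176 mm above the table; the point is 150 mm above the table. Two short arms join its ends to the door (round, at 114 and 166 mm above the table).
- door_edge (a point): the point of the door's leading (+y) edge that meets the middle of the stop's tab; axes as the cupboard's.
- tumbler: clear glass tumbler, 68 mm wide, 100 high, on the table at the robot's left; origin at the centre of its underside. Bystander.
- mug: tiny blue toy mug, 42 mm wide, 36 high, on the cupboard's roof at its -y, far corner; origin at the centre of its underside. Bystander.
- rocking_chair: wooden doll's rocking chair, 155 mm long, 155 high, on the table to the right; origin on the table under its seat. Bystander.
- lamp: purple plastic toy lamp, 92 mm wide, 135 high, on the table to the left; origin at the centre of its underside. Bystander.
- colander: steel toy colander, 100 mm wide, 44 high, on the table at the right; origin at the centre of its underside. Bystander.
- screwdriver: small screwdriver with a red handle, 150 mm long, lying on the table at the left in front; origin under its middle. Bystander.

How it is judged:
By the outcome, as a careful person would: the job done as asked, in the order asked, and still so for the second after the job is handed in, with the robot touching nothing.
It also fails if it takes over 72 s, if anything falls off the work surface, if the arm or the gripper's body presses on something with over 40 N, if the wrist force passes 120 N, or if a joint passes its speed limit or range.

## Working session

There is one attempt and no reset: what is moved stays moved. The work goes in short steps, each a Python script; the robot and the scene stay as the last script left them, time stands still between calls to the robot, and variables do not carry over. Pictures are saved under pics/ and viewed, on a budget of 10 in all, crops included, one or two more only if the job needs it, and the job is handed in when it is done.

```bash
mkdir -p pics; ls
python3 - <<'E'
from bench import arm
import cv2
for n in("scene","side"):
    p=arm.camera_params(n);print(n,p);cv2.imwrite(f"pics/{n}0.png",arm.get_image(n))
p=arm.camera_params("wrist");print(p)
o=arm.get_obs();print(o)
E
```

```text
pics
scene {'fx': 363.57685845673393, 'fy': 363.57685845673393, 'cx': 318.05680862797885, 'cy': 199.72419751750962, 'origin': array([0.97559946, 0.39032479, 0.89264551]), 'attitude': array([ 0.38655115,  0.85765356, -0.31014449, -0.13718228])}
side {'fx': 507.0425782106264, 'fy': 507.0425782106264, 'cx': 318.7931858647437, 'cy': 206.74829112055346, 'origin': array([-0.25337501,  0.73893839,  1.39285543]), 'attitude': array([-0.36046946,  0.86476474, -0.31908691,  0.14292395])}
{'fx': 280.37488466710664, 'fy': 280.37488466710664, 'cx': 318.5842659701079, 'cy': 199.3535765349886, 'origin': array([0.57456055, 0.07155378, 0.38365098]), 'attitude': array([ 9.91981255e-01,  2.64885275e-04, -3.77589298e-04,  1.26384241e-01])}
{'clock': 0.1, 'q': array([-1.99814119e-02,  3.20239347e-01,  1.56549464e+00, -5.67649908e-06,
        1.25739228e+00, -2.00184529e-02]), 'dq': array([-0.00066295, -0.00092519, -0.00346239,  0.00067461, -0.00096955,
       -0.00134632]), 'joint_efforts': array([ 5.01049108e-04, -4.13330913e+01, -2.32510239e+01,  7.29743019e-02,
        4.21804120e-02, -4.88014211e-05]), 'tool_pos': array([5.74608621e-01, 1.75659675e-05, 2.32222012e-01]), 'tool_rot': array([-7.07097638e-01,  5.28426800e-04,  5.55859141e-04,  7.07115508e-01]), 'ft_force': array([-0.45204639, -0.33073214, -0.46428085]), 'ft_torque': array([-0.01252078, -0.02050607,  0.015034  ]), 'gripper_width': 0.09108302477628696}
```

View pics/scene0.png

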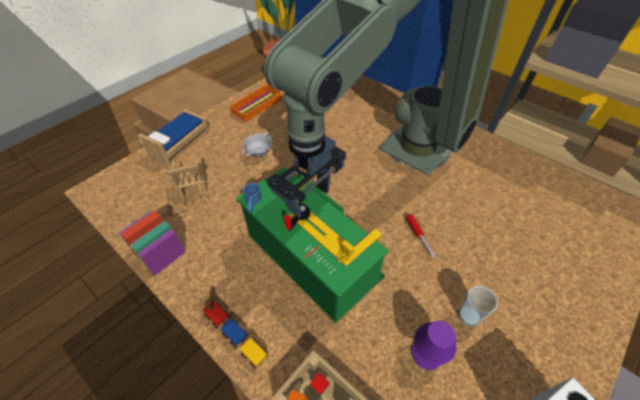

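View pics/side0.png

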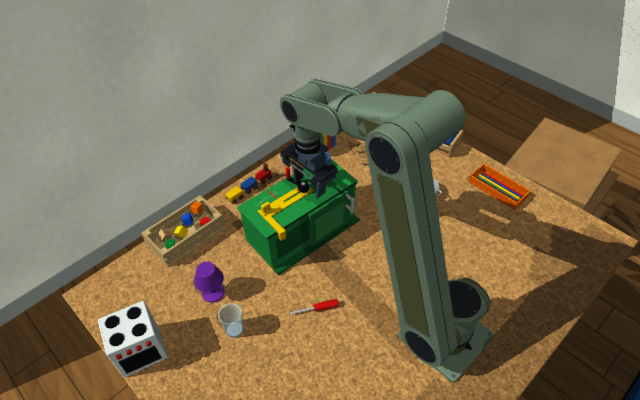

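```bash
cat > h.py <<'E'
import numpy as np, cv2
from bench import arm
from scipy.spatial.transform import Rotation as R
D0=R.from_quat([-.70710678,0,0,.70710678])
def down(a): # tool down, jaws opening along world direction a (rad from +x)
    return (R.from_euler('z',a)*D0).as_quat()
def shot(n,f=None):
    p=arm.camera_params(n); im=arm.get_image(n)
    if f: cv2.imwrite('pics/'+f,im)
    return p,im
def cast(p,uv,z):
    uv=np.atleast_2d(np.asarray(uv,float))
    d=np.c_[(uv[:,0]-p['cx'])/p['fx'],(uv[:,1]-p['cy'])/p['fy'],np.ones(len(uv))]
    d=R.from_quat(p['attitude']).apply(d); o=np.asarray(p['origin'])
    return o+d*((z-o[2])/d[:,2])[:,None]
def proj(p,X):
    c=R.from_quat(p['attitude']).inv().apply(np.atleast_2d(X)-p['origin'])
    return np.c_[c[:,0]/c[:,2]*p['fx']+p['cx'],c[:,1]/c[:,2]*p['fy']+p['cy']]
def st():
    o=arm.get_obs(); print('t%.1f'%o['clock'],'pos',o['tool_pos'].round(4),'F',o['ft_force'].round(2),'w%.4f'%o['gripper_width']); return o
E
python3 - <<'E'
from h import *
arm.move_ptp([0.48,0.0,0.40],down(0))
import pickle
s={n:shot(n,n+'1.png') for n in('wrist','scene','side')}
pickle.dump(s,open('s1.pkl','wb')); st(); print(s['wrist'][0])
E
```

```text
t1.0 pos [ 0.4802 -0.      0.3976] F [ 0.51  0.22 -0.53] w0.0913
{'fx': 280.37488466710664, 'fy': 280.37488466710664, 'cx': 318.5842659701079, 'cy': 199.3535765349886, 'origin': array([0.48004686, 0.0715388 , 0.54998308]), 'attitude': array([ 9.91981580e-01,  2.72398860e-04, -5.42024121e-04,  1.26381077e-01])}
```

View pics/wrist1.png

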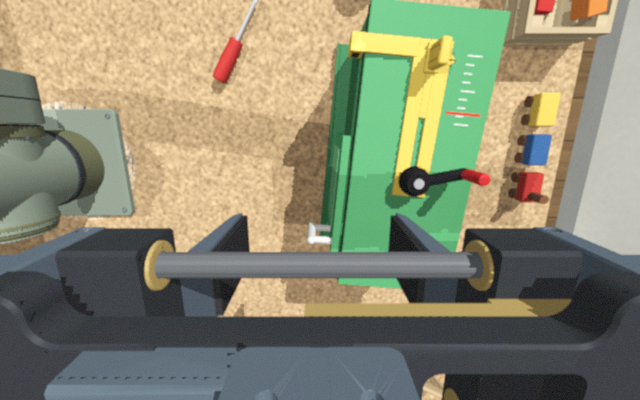

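Run:
```python
from h import *
import pickle
p,im=pickle.load(open('s1.pkl','rb'))['wrist']
cv2.imwrite('pics/c1.png',cv2.resize(im[0:250,300:520],None,fx=2.4,fy=2.4,interpolation=cv2.INTER_CUBIC))
hsv=cv2.cvtColor(im,cv2.COLOR_BGR2HSV)
red=((hsv[...,0]<8)|(hsv[...,0]>172))&(hsv[...,1]>130)&(hsv[...,2]>90)
n,l,s,c=cv2.connectedComponentsWithStats(red.astype('uint8'))
for i in range(1,n):
    if s[i,4]>8 and 380<c[i,0]<510: print('red',s[i],c[i].round(1))
# right roof edge: last green pixel per row
g=(hsv[...,0]>55)&(hsv[...,0]<85)&(hsv[...,1]>100)&(hsv[...,2]>60)
E_=[]
for v in range(20,225,4):
    u=np.where(g[v,420:515])[0]
    if len(u): E_.append((420+u.max()+.5,v))
E_=np.array(E_); X=cast(p,E_,0.18)[:,:2]
for _ in range(3):
    k=np.polyfit(X[:,1],X[:,0],1); r=X[:,0]-np.polyval(k,X[:,1]); X=X[abs(r)<max(.0015,1.5*r.std())]
print('far edge x=',k,'yaw',np.arctan(-k[0]),r.std(),len(X))
```

```text
red [446 112  34   4  56] [462.  113.6]
red [461 169  30  17 316] [475.9 176.8]
far edge x= [0.09177758 0.6829265 ] yaw -0.09152118541378589 0.0004531157520418942 49
```

View pics/c1.png

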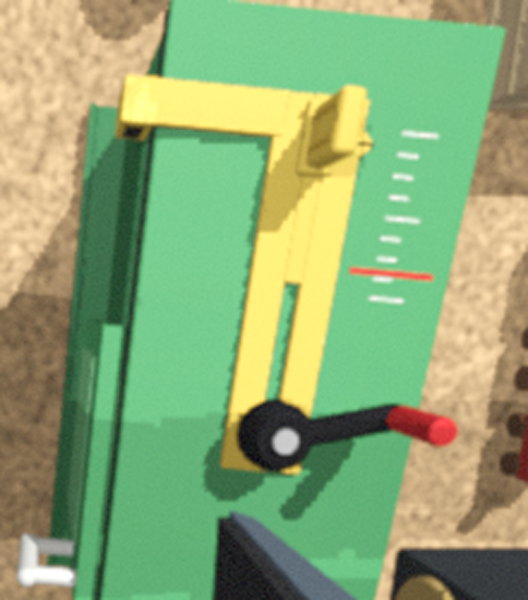

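```bash
cat >> h.py <<'E'
YAW=-0.0915
ex=np.array([np.cos(YAW),np.sin(YAW),0]); ey=np.array([-np.sin(YAW),np.cos(YAW),0])
O=np.array([0.6829-0.08/np.cos(YAW),0,0]) # provisional: on the mid-depth line, y=0 arbitrary
def loc(X): return np.c_[(X-O)@ex,(X-O)@ey,np.atleast_2d(X)[:,2]]
def wor(x,y,z): return O+x*ex+y*ey+np.array([0,0,z])
E
python3 - <<'E'
from h import *
import pickle
p,im=pickle.load(open('s1.pkl','rb'))['wrist']
f=lambda a:np.array(a,float)/2.4+[300,0]
for n,a,z in [('pointer',(370,146),.184),('markL',(349,270),.18),('markR',(433,277),.18),('fintop a',(351,90),.222),('fintop b',(340,160),.222),('fintop c',(365,92),.222),('hub',(286,441),.21),('handle top',(441,430),.249),('handle bot',(397,415),.209),('dh top',(30,575),.176),('dh bot',(30,545),.104),('door edge',(112,324),.176),('roofcorner+y far',(505,28),.18),('roof front',(145,300),.18),('tab top -y face',(133,137),.18),('plate -y end L',(222,468),.185),('plate -y end R',(300,474),.185),('arm +y corner',(125,75),.185)]:
    X=cast(p,f(a),z); print(n,X[0].round(4),loc(X)[0].round(4))
E
```

```text
pointer [0.6416 0.1478 0.184 ] [0.0254 0.1508 0.184 ]
markL [0.6396 0.089  0.18  ] [0.0287 0.092  0.18  ]
markR [0.6842 0.0855 0.18  ] [0.0735 0.0926 0.18  ]
fintop a [0.6138 0.1624 0.222 ] [-0.0037  0.1627  0.222 ]
fintop b [0.6121 0.1342 0.222 ] [-0.0028  0.1345  0.222 ]
fintop c [0.62   0.1616 0.222 ] [0.0026 0.1625 0.222 ]
hub [0.6038 0.0035 0.21  ] [0.0009 0.0036 0.21  ]
handle top [0.6594 0.0164 0.249 ] [0.0551 0.0215 0.249 ]
handle bot [0.6596 0.0168 0.209 ] [0.0553 0.022  0.209 ]
dh top [ 0.471  -0.0848  0.176 ] [-0.1233 -0.0965  0.176 ]
dh bot [ 0.4693 -0.0923  0.104 ] [-0.1242 -0.1041  0.104 ]
door edge [0.5161 0.0611 0.176 ] [-0.0916  0.053   0.176 ]
roofcorner+y far [0.7023 0.2009 0.18  ] [0.0809 0.2092 0.18  ]
roof front [0.533  0.0737 0.18  ] [-0.076  0.067  0.18 ]
tab top -y face [0.524  0.1528 0.18  ] [-0.0922  0.145   0.18  ]
plate -y end L [ 0.5786 -0.0169  0.185 ] [-0.0223 -0.019   0.185 ]
plate -y end R [ 0.6225 -0.0203  0.185 ] [ 0.0217 -0.0184  0.185 ]
arm +y corner [0.5186 0.1791 0.185 ] [-0.1     0.1707  0.185 ]
```

Run:
```python
from h import *
q=down(YAW)
arm.move_ptp(wor(0,.148,.29),q)
arm.line_to(wor(0,.148,.213),feed=.1); st()
arm.clamp(12); o=st(); y0=loc(o['tool_pos'])[0]; print(y0)
arm.line_to(wor(0,.148-.0587,.213),feed=.05); o=st(); print(loc(o['tool_pos'])[0]-y0)
arm.ungrasp(); 
arm.line_to(wor(0,.0893,.29),feed=.15)
arm.line_to(wor(0.02,.03,.31),feed=.15)
p,im=shot('wrist'); cv2.imwrite('pics/w2.png',im); import pickle; pickle.dump((p,im),open('s2.pkl','wb')); st()
```

```text
t2.9 pos [0.6165 0.1474 0.2139] F [ 0.45 -0.81 -0.2 ] w0.0910
t4.1 pos [0.6144 0.1475 0.2129] F [-5.54  0.04  1.17] w0.0120
[-0.00171048  0.14800378  0.21288754]
t5.4 pos [0.6093 0.089  0.2129] F [-3.93  1.12  2.62] w0.0122
[ 2.36887912e-04 -5.87221740e-02  5.83743694e-05]
t7.9 pos [0.6248 0.0286 0.3093] F [-0.37 -0.13  0.52] w0.0914
```

View pics/w2.png

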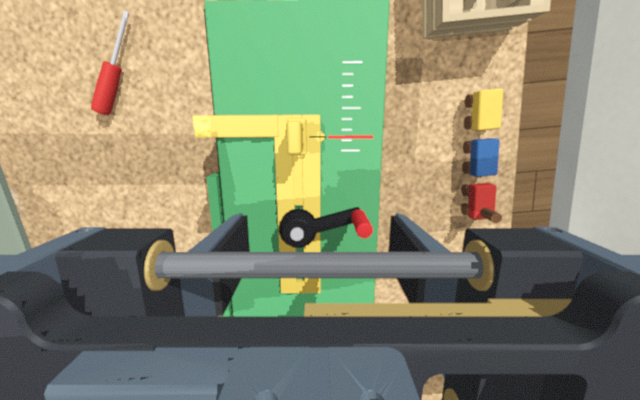

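Run:
```python
from h import *
import pickle
p,im=pickle.load(open('s2.pkl','rb'))
hsv=cv2.cvtColor(im,cv2.COLOR_BGR2HSV)
red=((hsv[...,0]<8)|(hsv[...,0]>172))&(hsv[...,1]>130)&(hsv[...,2]>90)
n,l,s,c=cv2.connectedComponentsWithStats(red.astype('uint8'))
for i in range(1,n):
    if s[i,4]>8 and 300<c[i,0]<420: print('red',s[i],c[i].round(1)); 
    if s[i,4]>8 and 300<c[i,0]<420 and s[i,3]<8: print('mark',loc(cast(p,c[i],.18)))
print(im[130:144,312:330:2].sum(2))
for v in (135.5,136,136.5): print(v,loc(cast(p,(324,v),.184)))
for uv,z in [((365,230),.249),((357,213),.209),((297,234),.21)]: print(loc(cast(p,uv,z)))
cv2.imwrite('pics/w2c.png',cv2.resize(im[90:250,270:400],None,fx=4,fy=4,interpolation=cv2.INTER_CUBIC)[:600])
```

```text
red [329 136  44   2  88] [350.5 136.5]
mark [[0.05059202 0.09244889 0.18      ]]
red [351 209  22  29 400] [361.2 223.3]
[[573 566 571 574 505 402 407 462 457]
 [573 571 577 604 547 433 405 459 463]
 [573 572 581 624 565 495 414 464 470]
 [572 572 596 623 570 568 456 456 467]
 [571 574 597 617 580 614 526 455 475]
 [533 535 553 583 537 592 525 441 485]
 [366 368 389 420 371 420 384 403 462]
 [414 427 472 472 424 473 392 402 447]
 [549 559 606 621 570 605 497 433 468]
 [573 576 607 642 578 609 483 449 476]
 [567 568 585 627 572 524 458 460 460]
 [571 573 567 607 538 425 451 464 459]
 [573 567 567 584 503 387 439 464 463]
 [574 573 570 573 495 394 419 462 462]]
135.5 [[0.02461107 0.09352127 0.184     ]]
136 [[0.02461326 0.09305147 0.184     ]]
136.5 [[0.02461546 0.09258126 0.184     ]]
[[0.05669162 0.02140992 0.249     ]]
[[0.05548254 0.02324564 0.209     ]]
[[-0.00119313  0.00259052  0.21      ]]
```

View pics/w2c.png

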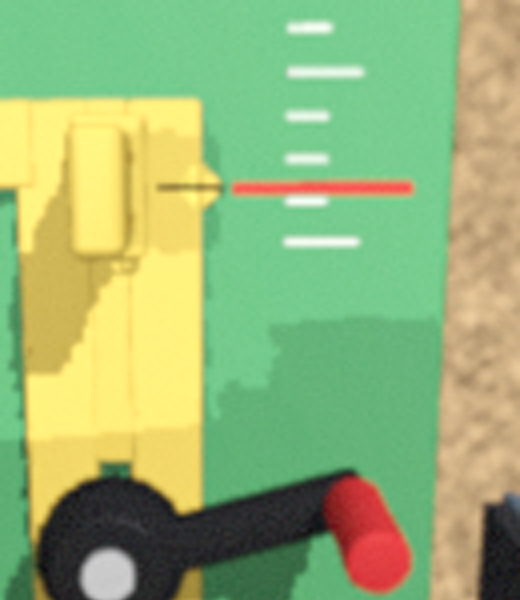

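```bash
cat >> h.py <<'E'
AX=np.array([0,.0032]); RL=.060; CL=.0205; ZL=.238
def lev(a,gap=0,z=ZL):
    u=np.array([np.cos(a),np.sin(a)]); t=np.array([np.sin(a),-np.cos(a)])
    xy=AX+RL*u-t*(CL+gap)
    return wor(xy[0],xy[1],z), down(YAW+a+np.pi/2), t[0]*ex+t[1]*ey
def force(n=6):
    f=[]
    for _ in range(n): arm.wait(.015); f.append(arm.get_obs()['ft_force'])
    return np.mean(f,0)
E
python3 - <<'E'
from h import *
a=.34
arm.clamp(10)
P,q,t=lev(a,.016,.31); print(arm.ik(lev(-1.9)[0],lev(-1.9)[1]))
arm.move_ptp(P,q); P,q,t=lev(a,.016); hit=arm.line_to(P,q,feed=.1,contact_N=5); print('hit',hit); st()
f0=force(10); print('f0',f0.round(2))
P,q,t=lev(a,-.002); print(arm.line_to(P,q,feed=.03,contact_N=2.0)); o=st(); print(((force()-f0)@-t).round(2))
while a>-.1:
    a-=.06; P,q,t=lev(a); arm.line_to(P,q,feed=.06)
    f=force(3)-f0; F=-f@t; print('%.2f %.2f %s'%(a,F,(f).round(1)))
    if F>4.5: break
st()
E
```

```text
[-1.19244411e-01  3.56337804e-01  1.49649737e+00 -4.44089210e-16
  1.28875747e+00  3.01459262e-01]
hit False
t11.8 pos [0.6524 0.0534 0.2387] F [ 0.29 -0.36  0.36] w0.0006
f0 [ 0.12 -0.12 -0.02]
False
t12.7 pos [0.6564 0.0359 0.2379] F [0.48 0.69 0.48] w0.0003
0.21
0.28 0.32 [0.2 0.4 0.5]
0.22 1.38 [-0.6  1.3  0.2]
0.16 2.61 [-1.5  2.5  0.4]
0.10 2.47 [-2.   2.5  0.7]
0.04 2.32 [-1.6  2.4  0.2]
-0.02 1.95 [-1.1  2.1  0.4]
-0.08 2.31 [-1.6  2.6 -0.2]
-0.14 1.73 [-0.9  2.   0.4]
t15.2 pos [0.666  0.0094 0.238 ] F [-0.52  1.27  0.49] w0.0003
```

Run:
```python
from h import *
f0=np.array([.12,-.12,-.02]); a=-.14; F=2
while a>-1.95:
    a-= .06 if F<3.5 else (.03 if F<8.5 else .012); P,q,t=lev(a); arm.line_to(P,q,feed=.06)
    f=force(2 if F<3.5 else 7)-f0; F=-f@t; u=np.array([t[1],-t[0],0]); print('%.3f %.2f rad %.1f'%(a,F,f@u))
    if F>10.7: break
    if arm.get_obs()['clock']>40: break
print('again',(-(force(12)-f0)@t).round(2)); st()
```

```text
-0.200 1.79 rad 1.4
-0.260 2.18 rad 1.5
-0.320 2.62 rad 1.5
-0.380 2.06 rad 1.4
-0.440 2.26 rad 1.6
-0.500 1.76 rad 1.4
-0.560 1.75 rad 0.6
-0.620 1.62 rad 0.8
-0.680 2.25 rad 0.9
-0.740 2.36 rad 0.3
-0.800 4.07 rad 1.1
-0.830 5.11 rad 0.5
-0.860 5.54 rad 0.8
-0.890 6.05 rad 0.9
-0.920 6.99 rad 1.2
-0.950 7.71 rad 0.9
-0.980 7.83 rad 1.4
-1.010 8.85 rad 1.4
-1.022 9.15 rad 1.4
-1.034 9.49 rad 1.8
-1.046 9.76 rad 1.9
-1.058 10.31 rad 2.5
-1.070 10.44 rad 1.6
-1.082 10.61 rad 2.0
-1.094 10.83 rad 2.1
again 11.02
t23.7 pos [ 0.6473 -0.0433  0.2384] F [10.48  6.04 -1.11] w0.0003
```

Run:
```python
from h import *
import pickle
P,q,t=lev(-1.094,.02); arm.line_to(P,q,feed=.08)
P,q,t=lev(-1.094,.02,.30); arm.line_to(P,q,feed=.2)
arm.move_ptp(wor(-.05,-.10,.36),down(YAW))
p,im=shot('wrist','w3.png'); pickle.dump((p,im),open('s3.pkl','wb')); st()
```

```text
t25.2 pos [ 0.5442 -0.0946  0.3583] F [-0.35 -0.17 -0.44] w0.0004
```

View pics/w3.png

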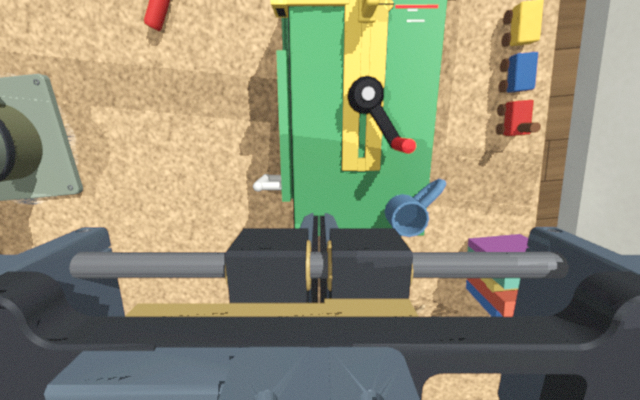

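Run:
```python
from h import *
import pickle
p,im=pickle.load(open('s3.pkl','rb'))
hsv=cv2.cvtColor(im,cv2.COLOR_BGR2HSV)
w=((hsv[...,1]<45)&(hsv[...,2]>140))[170:200,235:295]
v,u=np.where(w); u=u+235;v=v+170
print(u.min(),u.max(),v.min(),v.max(),len(u)); 
L=u<u.min()+14; c=(u[L].mean(),v[L].mean()); print(c)
for z in(.104,.15,.176): print(z,loc(cast(p,c,z)))
print('tip',loc(cast(p,(u.min()+6,v[u<u.min()+12].mean()),.176)))
arm.move_ptp(wor(-.124,-.15,.28),down(YAW+np.pi/2))
print(arm.line_to(wor(-.124,-.15,.152),feed=.15,contact_N=6)); st()
f0=force(10); print(f0)
hit=arm.line_to(wor(-.124,-.095,.152),feed=.03,contact_N=1.0); o=st(); print(hit,loc(o['tool_pos']),(force()-f0)@-ey)
```

```text
253 281 174 190 382
(np.float64(260.5529411764706), np.float64(183.35294117647058))
0.104 [[-0.13581123 -0.10911064  0.104     ]]
0.15 [[-0.12611487 -0.09997228  0.15      ]]
0.176 [[-0.12063432 -0.09480711  0.176     ]]
tip [[-0.12254665 -0.09534138  0.176     ]]
False
t27.7 pos [ 0.4661 -0.1383  0.1528] F [-0.24  0.57 -0.32] w0.0006
[ 0.09858358 -0.17583357 -0.21307816]
t29.9 pos [ 0.4704 -0.0833  0.152 ] F [0.18 0.04 0.51] w0.0005
False [[-0.12400034 -0.09503429  0.15200447]] 0.2749118958757838
```

Run:
```python
from h import *
shot('wrist','w4.png')
```

```text
(no output)
```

View pics/w4.png

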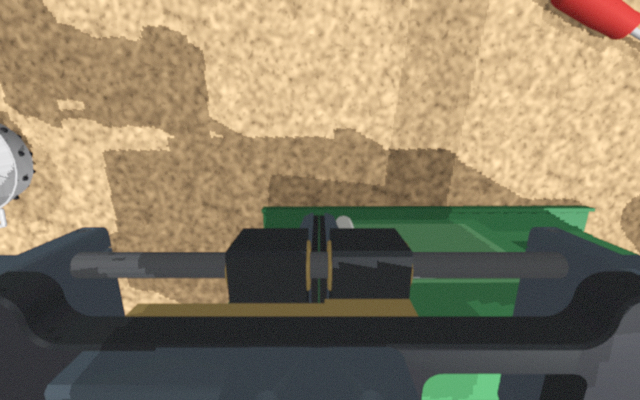

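Run:
```python
from h import *
f0=np.array([.0986,-.176,-.213]); y=-.095; F=0; n=0
while y<-.03:
    y+= .003 if F<2 else .0005; n+=1
    arm.line_to(wor(-.124,y,.152),feed=.04); f=force(3)-f0; F=-f@ey; print('%.4f %.2f x%.1f'%(y,F,f@ex))
    if F>8: break
for _ in range(4):
    arm.wait(.3); print('hold %.2f'%(-(force(5)-f0)@ey))
st()
```

```text
-0.0920 0.14 x-0.0
-0.0890 -0.40 x-0.7
-0.0860 -0.96 x0.1
-0.0830 0.28 x-0.1
-0.0800 -0.33 x-0.4
-0.0770 5.67 x0.3
-0.0765 7.14 x0.2
-0.0760 8.30 x-0.5
hold 8.03
hold 8.37
hold 8.46
hold 8.40
t34.0 pos [ 0.4719 -0.0664  0.152 ] F [-1.67 -8.88 -0.25] w0.0006
```

Run:
```python
from h import *
import pickle
arm.line_to(wor(-.124,-.11,.152),feed=.05)
arm.line_to(wor(-.124,-.12,.30),feed=.2)
arm.move_ptp(wor(-.06,0.0,.31),down(YAW))
p,im=shot('wrist'); pickle.dump((p,im),open('s5.pkl','wb')); st()
cv2.imwrite('pics/w5.png',cv2.resize(im[20:230,210:420],None,fx=2.8,fy=2.8,interpolation=cv2.INTER_CUBIC))
```

```text
t37.3 pos [0.5426 0.0053 0.3097] F [ 0.34 -0.05 -0.25] w0.0004
```

View pics/w5.png

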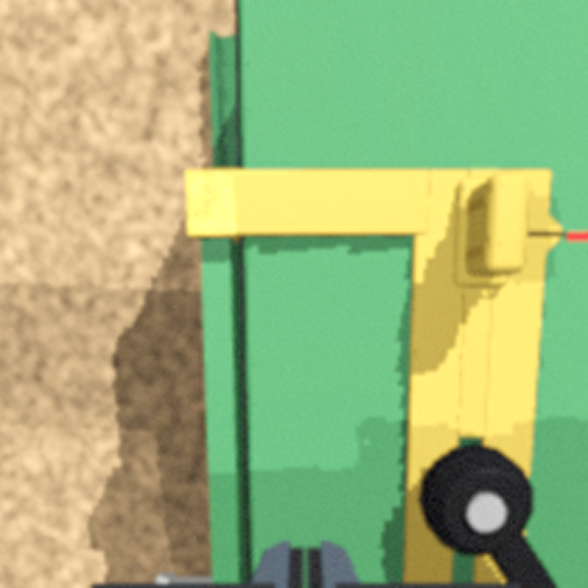

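Run:
```python
from h import *
import pickle
for f,(r0,r1),cl,(m0,m1) in [('s2.pkl',(131,142),(310,322),(329,372)),('s5.pkl',(97,109),(398,404),(413,440))]:
    p,im=pickle.load(open(f,'rb')); g=im.sum(2).astype(float)
    P=[]
    for u in range(*cl):
        c=g[r0:r1,u]; w=np.clip(np.median(c)-40-c,0,None)
        if w.sum()>50: P.append((u,(w*np.arange(r0,r1)).sum()/w.sum()))
    M=[]; rd=im[...,2].astype(float)-im[...,1]
    for u in range(m0,m1):
        w=np.clip(rd[r0:r1,u]-30,0,None)
        if w.sum()>50: M.append((u,(w*np.arange(r0,r1)).sum()/w.sum()))
    a=loc(cast(p,P,.184))[:,1]; b=loc(cast(p,M,.18))[:,1]; print(f,len(P),len(M),np.median(a).round(5),a.std().round(5),np.median(b).round(5),b.std().round(5))
```

```text
s2.pkl 12 43 0.09268 5e-05 0.09243 9e-05
s5.pkl 6 27 0.09287 1e-05 0.09243 3e-05
```

Run:
```python
from h import *
arm.hand_in()
```

```text
the job is handed in; nothing more can be done
```

The stop is set on the red mark and clamped, the door stands open against it, and the job was handed in at about 37 s.

- **Stop:** I gripped the fin and slid it 58.7 mm. The pointer was 0.3 mm from the mark before clamping and 0.4 mm after the door test, against the 2.5 mm allowed.
- **Lever:** I turned it clockwise by pushing the handle with the closed fingers. It took about 2 N until the washer met the plate, then the push climbed to 10.8–11.0 N, where I stopped. No reading went above about 11 N.
- **Door:** I pushed it open by the handle until it met the stop, then held it at 8.0–8.5 N for over a second. Afterwards I backed away. The last picture shows the door edge against the tab and the arm clear.
- **One odd reading:** the force while the door was sliding read about 0 N instead of the expected 0.8 N, which is within the sensor's noise. The sharp rise at the stop and the last picture both show the door did reach it.
- **Not checked:** I moved none of the bystanders on purpose, but did not measure their positions again at the end.

I viewed 9 pictures.

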